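Point out the red-tabbed dent for the record photograph

TASK

Take the damage-record picture of the red-tabbed dent: press the big green button of the camera's desktop release right down with your fingertips and let it come back up, which starts the self-timer. Then point at the red tab that is glued to the panel, fingertips over the middle of it and a finger's breadth above its top, and hold still there for at least three seconds, still pointing when you finish. The glue is fresh, so touch neither the tabs nor the panel, and do not pick up, push away or disturb the release or anything else on the bench.

Things in the scene. Friction and masses are not known exactly. Their poses are not given: they have to be found in the camera images.
- red_tab_top (a point): Centre of the top of the red tab to be pointed at, about 148 mm above the bench (z up). It is a red pull tab glued on the dented panel inside a white pen ring of 60 mm diameter, standing upright: foot disc 28 mm across, waisted stem, mushroom head 17 mm across, 28 mm tall. Fixed; must not be touched. The nearest other tab's axis is at least 80 mm away.
- blue_tab_top (a point): Centre of the top of the blue pull tab glued on the dented panel inside a white pen ring of 60 mm diameter, standing upright: foot disc 28 mm across, waisted stem, mushroom head 17 mm across, 28 mm tall. Fixed; must not be touched.
- yellow_tab_top (a point): Centre of the top of the yellow pull tab glued on the dented panel inside a white pen ring of 60 mm diameter, standing upright: foot disc 28 mm across, waisted stem, mushroom head 17 mm across, 28 mm tall. Fixed; must not be touched.
- panel: Silver-grey car bonnet section, 260 mm (its x) by 420 mm (its y), gently curved across its x, highest along its middle line (120 mm above the bench, 9 to 15 mm lower at the long edges), on a red bench stand, with a small dark clamp at the middle of each short edge. Fixed. Origin: on the bench under its centre. The three glued tabs stand on it in a row along its y, in any order.
- release: Wireless desktop release of the record camera: a grey box 72 mm (its x) by 100 mm (its y), upper face 24 mm above the bench, about 300 g, loose on rubber feet, with the big green button in its middle. Origin: centre of its underside.
- shutter_top (a point): Centre of the top of the green button's cap, about 43 mm above the bench with the button up; it sinks with the button. Cap 34 mm across in a black collar 50 mm across, whose top stands about 10 mm below the cap's.
- shutter (a joint): Travel of the green button in m: 0 up, 0.006 fully down (spring: starts to move at about 1.5 N, right down at 5 N; springs back by itself). Counts as pressed beyond 0.0045.
- spare_red: Red loose spare pull tab of the same shape and size (28 mm tall, 28 mm foot, 12 g) standing in a compartment of the fixed black tray (80 x 130 x 22 mm) on the right of the bench. Leave alone. Origin: centre of its underside. Not the one to point at.
- spare_black: Black loose spare pull tab of the same shape and size (28 mm tall, 28 mm foot, 12 g) standing in a compartment of the fixed black tray (80 x 130 x 22 mm) on the right of the bench. Leave alone. Origin: centre of its underside.
- spare_white: White loose spare pull tab of the same shape and size (28 mm tall, 28 mm foot, 12 g) standing in a compartment of the fixed black tray (80 x 130 x 22 mm) on the right of the bench. Leave alone. Origin: centre of its underside.
- spray: White plastic bottle with an orange label and black cap, 56 mm diameter, 160 mm tall, loose, upright. Leave alone. Origin: centre of its underside.
- hammer: Hammer with a 260 mm long handle, lying, loose. Leave alone. Its x runs along the handle towards the head.
- tapper: Tap-down pen, aluminium with a white tip, 160 mm long along its x, 13 mm thick, lying, loose. Leave alone. Origin: under its middle.
Not all that is in view belongs to the job. What is meant by the release is not purple, and is the smaller of those in its own colour.

How it is judged:
On the way, in this order (a step that is already met when the one before it is completed fails the run):
1. the green button is pressed right down by the fingers (value of joint shutter above 0.0045 m and contact force between the fingers and release above 0.5 N), for 0.1 s.
2. with the button up again, the fingertips stay over the red tab, close above it, for three seconds (horizontal distance between the grasp point and red_tab_top below 0.025 m and z of the grasp point in the frame of red_tab_top between 0.01 and 0.07 m and value of joint shutter below 0.002 m), for 3 s.
At the end, for the whole second after the job is handed in: The grasp point (about 19 mm behind the fingertips) stands within 25 mm sideways of the red tab's axis and 10 to 70 mm above its top, not touching it, the button is back up (under 2 mm), and the release and everything loose are where they were (all of step 2).
It fails at once if a glued tab or the panel is touched (contact force between any of red_tab, blue_tab, yellow_tab, panel and anything else above 0.3 N).
It fails at once if the release is lifted, or shifted by more than 25 mm (distance of release from where it was at the start of the episode above 0.025 m).
It fails at once if something loose on the bench is shifted by more than 15 mm (distance of any of spray, hammer, tapper, spare_red, spare_black, spare_white from where it was at the start of the episode above 0.015 m).
It also fails if it takes over 42 s, if anything falls off the work surface, if the arm or the gripper's body presses on something with over 40 N, if the wrist force passes 120 N, or if a joint passes its speed limit or range.

ROBOT

A 6-joint arm with a two-finger parallel gripper is mounted at the origin on the work surface. World frame = base frame: x ahead of the robot, y to its left, z up, the work surface at z = 0. Lengths are in m, angles in rad, forces in N, time in s.
With the tool pointing down it reaches from about 0.25 to 0.775 m from the base axis. Payload 4 kg.
Tool frame: the origin (TCP) lies at the very end of the fingers, on their centre line; the grasp point (between the pads) lies 19 mm behind it (robot.tcp_to_grasp is the distance from the TCP to the grasp point, in m); y points along the fingers, z is the direction in which the jaws open and shut, and the axes are right-handed (so a half turn about y gives the same grasp; the last joint's range is limited). The gripper opens to 85 mm and grips with 20 to 120 N. Pads are 22 mm wide; open, the fingers measure 114 mm over their backs; the gripper's body (76 mm by 85 mm) begins 54 mm behind the grasp point. The pads swing forward as they close: fully open they stand 13 mm farther back than shut.
Start: joints at [-1.283, 0.087, 1.371, -0, 1.684, -0.103], TCP at [0.21, -0.509, 0.231] pointing down, gripper open.
Joint ranges: [-3.1, 3.1], [-0.76, 2.03], [0.27, 2.55], [-1.08, 4.22], [0.17, 2.65], [-2.57, 2.57]. Speed limits (rad/s): [2.79, 2.79, 3.14, 3.14, 3.14, 3.14].

INTERFACE

Orientations are given as a unit quaternion [x, y, z, w].
In Python, from bench import robot gives the robot as it stands.
- The arm moves only by the tool carry_out, never from a script. Its argument "plan" is a list of rows, each an object with "dp": the shift along the tool's x, y, z in cm, a list of three; "twist": the turn about the tool's y in degrees. In form: [{"dp": [x, y, z], "twist": twist}, ...]. A call has 1 to 20 rows; each row shifts and turns the commanded pose from where the row before left it, along the tool's axes as they then stand; what a row does not reach is not made up. A row lasts 1/10 s, in which the tool goes at most 50 mm and 8.59 degrees, less where a joint would pass 70% of its speed; a pose out of reach is approached as far as the arm can. A call with a gripper value outside its range is refused whole. "claw" is the finger opening in cm, from 0 to 8.54, set as the call begins (left out, the last holds). The fingers move at their own pace and stop on an object; "newtons" is the grip in N (left out, the last holds). Time passes only in rows, so rows that do not move let the fingers close. It gives the time, the measured TCP pose, the force and the opening at its end, in the units of the state.
- robot.get_obs(): the state, without advancing time (a new reading comes with each control period).
- robot.grab_frame(name): name is "side" or "top" or "wrist"; returns the picture (420x560x3 uint8, blue, green, red); there is no depth.
- robot.camera_model(name): a dict with "vfov" (degrees; the focal length in pixels is half the picture's height over the tangent of half this angle, whatever the lens; pixels are square), "cx", "cy" (the principal point, pixels), "k1" (the pictures are not rectified: a ray, as slopes to the right and down, at radius r is drawn at 1 + k1 r^2 times it, then the intrinsics apply), "rvec" (rotation vector, rad) and "tvec" (3), from world to camera coordinates, as OpenCV has them; the wrist camera has in their place "hand_eye" (4x4, takes a point from camera to tool coordinates, whose origin is the TCP and whose axes are the tool frame's). Camera axes: x right, y down, z forward; pixel columns grow to the right and rows downward; lengths in m; the calibration is good to about 2 mm. A picture is of the moment at which its call begins: read the wrist's pose just before it. camera_model takes no time and is no camera call.
- robot.sign_off(): hands the job in, once; it reports no verdict.
The state is a dict: "clock": time; "qpos": joint angles; "qvel": joint speeds; "effort": joint torques, N m; "eef_pos": TCP position; "eef_rot": TCP orientation; "force": force on the tool from outside, world axes, zero at the start; "ft_torque": the same for the moment, N m; "grip_width": finger opening in m.
Only numpy, scipy, OpenCV 4.12 (cv2) and the standard library are available. Lean on these libraries where they do the work, as an engineer would, in place of code of your own. Each camera call takes 0.05 s, during which the arm holds its last target. There are 200 camera calls.

## Working session

There is one attempt and no reset: what is moved stays moved. The work goes in short steps, Python scripts to look and compute and a tool call to move; the robot and the scene stay as the last step left them, time stands still between calls to the robot, and variables do not carry over. Pictures are saved under pics/ and viewed, about 8 in all and at most 12, crops included, and the job is handed in when it is done.

Besides the shell and the picture viewer there is one more tool, called after ">>>" by a JSON object that holds its "op" and its "data", one argument or row to a line. carry_out: Moves the arm, as the interface text tells. Its arguments: {"type":"object","properties":{"plan":{"type":"array","items":{"type":"object","properties":{"dp":{"type":"array","items":{"type":"number"}},"twist":{"type":"number"}}}},"claw":{"type":"number"},"newtons":{"type":"number"}},"required":["plan"]}

```bash
mkdir -p pics; cat > h.py <<'E'
import numpy as np, cv2
from scipy.spatial.transform import Rotation as R
from bench import robot
def K(m):
    f=210/np.tan(np.radians(m["vfov"])/2); return f
def ray(name,u,v,obs=None):
    m=robot.camera_model(name); f=K(m)
    d=np.array([(u-m["cx"])/f,(v-m["cy"])/f]); s=d.copy()
    for _ in range(30): s=d/(1+m["k1"]*(s@s))
    c=np.array([*s,1.])
    if "rvec" in m:
        Rm=cv2.Rodrigues(np.array(m["rvec"],float))[0]; t=np.array(m["tvec"],float).ravel()
        return -Rm.T@t, Rm.T@c
    H=np.array(m["hand_eye"]); Q=R.from_quat(obs["eef_rot"]).as_matrix()
    return Q@H[:3,3]+obs["eef_pos"], Q@H[:3,:3]@c
def onz(name,u,v,z,obs=None):
    o,d=ray(name,u,v,obs); return o+d*(z-o[2])/d[2]
def tri(rs):
    A=0;b=0
    for o,d in rs:
        d=d/np.linalg.norm(d);P=np.eye(3)-np.outer(d,d);A=A+P;b=b+P@o
    return np.linalg.solve(A,b)
E
python3 - <<'E'
from h import *
o=robot.get_obs(); print(o)
for n in("top","side","wrist"):
    im=robot.grab_frame(n); cv2.imwrite(f"pics/{n}0.png",im)
    print(n,robot.camera_model(n))
E
```

```text
{'clock': 0.0, 'qpos': array([-1.28312447e+00,  8.79982421e-02,  1.37227799e+00,  2.26300170e-05,
        1.68357472e+00, -1.03117248e-01]), 'qvel': array([-2.33216788e-03, -1.27714494e-05, -6.67987064e-04, -8.24422693e-04,
        1.29182551e-04, -3.54021280e-04]), 'effort': array([ 3.10690166e-04, -3.51869738e+01, -3.13268995e+01,  9.25019634e-06,
        1.08751797e-02, -1.32370437e-05]), 'eef_pos': array([ 0.20935827, -0.5080627 ,  0.23010344]), 'eef_rot': array([-0.13735376,  0.6944465 , -0.69285497,  0.13722245]), 'force': array([-0.60663761, -0.36443289, -0.50766818]), 'ft_torque': array([-0.0380028 ,  0.01133239, -0.00176767]), 'grip_width': 0.08535776166436095}
top {'vfov': 45.57485888848111, 'cx': 280.84414358313916, 'cy': 206.25998769649848, 'k1': 0.03997165665516653, 'rvec': array([ 2.11437655, -2.10542627,  0.22178453]), 'tvec': array([0.01830917, 0.57933039, 1.37847601])}
side {'vfov': 43.162656406784095, 'cx': 270.18058259015663, 'cy': 204.6627315167924, 'k1': -0.06404939152123511, 'rvec': array([ 0.31713797, -2.80985082,  1.17890272]), 'tvec': array([0.55895587, 0.16448473, 1.89110717])}
wrist {'vfov': 65.59689639341826, 'cx': 283.16713033539475, 'cy': 208.98528583045598, 'k1': -0.014797165331929053, 'hand_eye': array([[ 6.70768210e-06,  9.58551952e-01,  2.84917805e-01,
        -7.12837392e-02],
       [ 4.09336927e-05, -2.84917805e-01,  9.58551951e-01,
        -1.42591892e-01],
       [ 9.99999999e-01,  5.23307611e-06, -4.11482091e-05,
         1.64797305e-03],
       [ 0.00000000e+00,  0.00000000e+00,  0.00000000e+00,
         1.00000000e+00]])}
```

View pics/top0.png

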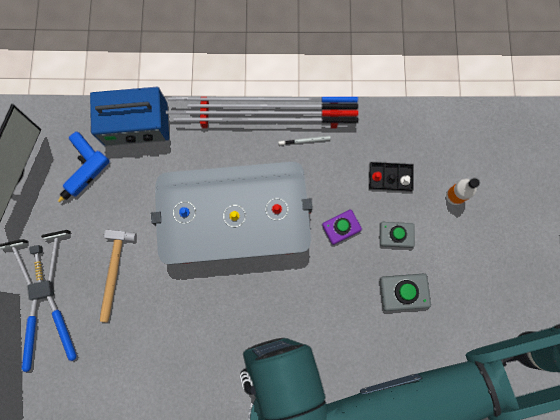

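View pics/side0.png

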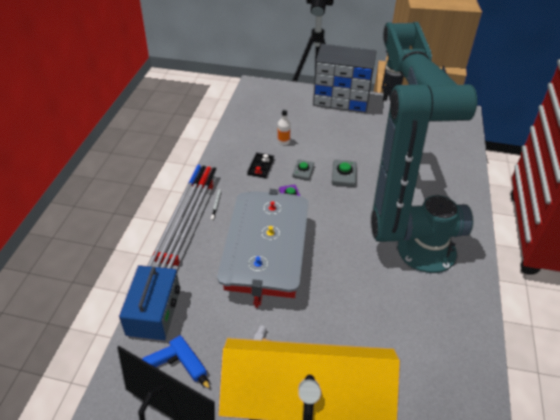

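The top view shows three releases: purple at (342,226), small grey at (397,234) and large grey at (406,293). The small grey one fits: it isn't purple, and it is the smaller of the two greys. The red tab on the panel is at (277,209), and the spare red in the tray is at about (377,177). Next I'll measure these and take a crop to confirm.

```bash
cat > m.py <<'E'
from h import *
def blobs(im,lo,hi,amin=15):
    h=cv2.cvtColor(im,cv2.COLOR_BGR2HSV); mk=cv2.inRange(h,lo,hi)
    if lo[0]==0: mk|=cv2.inRange(h,(172,lo[1],lo[2]),(180,255,255))
    n,l,s,c=cv2.connectedComponentsWithStats(mk)
    return [(c[i].round(1),s[i,4],s[i,2:4]) for i in range(1,n) if s[i,4]>=amin]
E
python3 - <<'E'
from m import *
for n in("top","side"):
    im=cv2.imread(f"pics/{n}0.png")
    for nm,lo,hi,z in(("green",(45,120,60),(75,255,255),.043),("red",(0,150,90),(6,255,255),.148)):
        for c,a,s in blobs(im,lo,hi): print(n,nm,c,a,s,onz(n,*c,z).round(4))
im=cv2.imread("pics/top0.png")
# grey release outline sizes: upper face at z=.024
h=cv2.cvtColor(im,cv2.COLOR_BGR2HSV); print(h[215:255:4,377:418:4].tolist()[5])
cv2.imwrite("pics/crop.png",cv2.resize(im[150:330,250:450],None,fx=3,fy=3,interpolation=cv2.INTER_CUBIC))
E
```

```text
top green [109.8 137.4] 35 [12  4] [0.7915 0.5331 0.043 ]
top green [342.4 225. ] 112 [12 11] [ 0.5285 -0.1575  0.043 ]
top green [398.5 232.7] 116 [12 12] [ 0.5067 -0.3181  0.043 ]
top green [407.4 291.3] 221 [18 17] [ 0.3407 -0.3352  0.043 ]
top red [203.5 102. ] 18 [6 3] [0.8606 0.2401 0.148 ]
top red [203. 109.] 21 [7 3] [0.8395 0.2408 0.148 ]
top red [339.2 112.4] 218 [36  7] [ 0.8311 -0.1422  0.148 ]
top red [202.7 115.7] 21 [7 4] [0.8195 0.2409 0.148 ]
top red [202.5 122. ] 18 [6 3] [0.8008 0.2409 0.148 ]
top red [376.7 175.9] 77 [10  9] [ 0.6467 -0.241   0.148 ]
top red [276.5 208.6] 72 [10 10] [0.5542 0.0323 0.148 ]
side green [303.  165.4] 43 [9 7] [ 0.5067 -0.311   0.043 ]
side green [344.4 166.7] 81 [12  9] [ 0.3416 -0.3417  0.043 ]
side green [290.1 190.6] 44 [9 6] [ 0.5288 -0.1518  0.043 ]
side green [166.8 315.2] 16 [3 8] [0.7915 0.4912 0.043 ]
side red [57.1 87.2] 22534 [148 250] [ 1.6699 -0.4748  0.148 ]
side red [556.7  85.4] 122 [ 8 31] [-0.5646 -1.0339  0.148 ]
side red [552.3 126.7] 360 [18 69] [-0.489  -0.6809  0.148 ]
side red [539.1 207.7] 2748 [ 47 153] [-0.3632 -0.1556  0.148 ]
side red [204.5 175.8] 104 [13 19] [ 0.8318 -0.047   0.148 ]
side red [257.5 169.3] 33 [6 7] [ 0.6511 -0.1268  0.148 ]
side red [271.8 206.1] 33 [6 8] [0.5569 0.0511 0.148 ]
side red [175.6 260.6] 18 [4 8] [0.7977 0.3568 0.148 ]
side red [237.8 288.5] 104 [25  6] [0.5798 0.4163 0.148 ]
side red [278.5 293.1] 155 [32  9] [0.4576 0.4053 0.148 ]
[[128, 7, 148], [86, 17, 107], [100, 17, 132], [80, 11, 140], [68, 188, 68], [69, 183, 156], [69, 185, 152], [145, 67, 42], [94, 16, 127], [95, 13, 118], [120, 5, 150]]
```

View pics/crop.png

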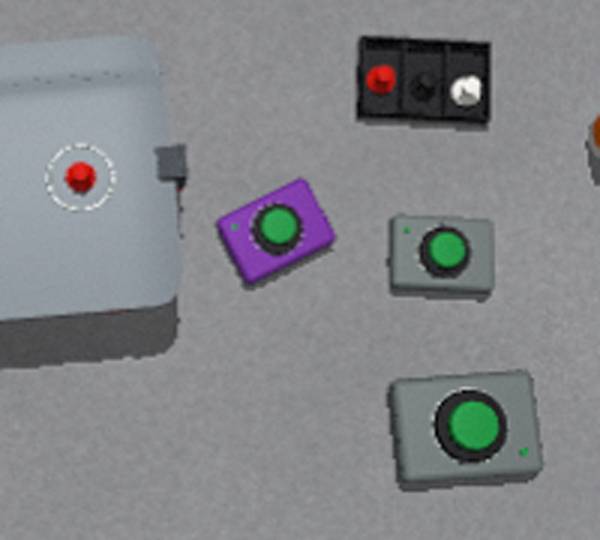

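The crop confirms it. The small grey release is at crop (443,252), with a 12 px cap that comes to about 34 mm, near (0.507,-0.315). The glued red tab is in its white ring at about (0.555,0.03). Now I'll work out the tool axes.

```bash
cat >> h.py <<'E'
def go(w):
    o=robot.get_obs(); M=R.from_quat(o["eef_rot"]).as_matrix()
    print("clock",o["clock"],"tcp",o["eef_pos"].round(4),"F",o["force"].round(2),"dp cm",(M.T@(np.array(w)-o["eef_pos"])*100).round(2)); return M
E
python3 -c "
from h import *
print(go([.507,-.315,.23]).round(3)); go([.507,-.315,.13])"
```

```text
clock 0.15 tcp [ 0.2094 -0.5082  0.2304] F [-0.12 -0.55 -0.51] dp cm [-34.87   0.06  -6.52]
[[-0.925 -0.001  0.381]
 [-0.381  0.002 -0.925]
 [-0.    -1.    -0.002]]
clock 0.15 tcp [ 0.2094 -0.5082  0.2304] F [-0.12 -0.55 -0.51] dp cm [-34.87  10.06  -6.51]
```

>>> {"op": "carry_out", "data": {
  "plan": [
    {"dp":[-1.5,0,-0.3]},
    {"dp":[-2.5,0,-0.5]},
    {"dp":[-2.5,0,-0.5]},
    {"dp":[-2.5,0,-0.5]},
    {"dp":[-2.5,0,-0.5]},
    {"dp":[-2.5,0,-0.5]},
    {"dp":[-2.5,0,-0.5]},
    {"dp":[-2.5,0,-0.5]},
    {"dp":[-2.5,0,-0.5]},
    {"dp":[-2.5,0,-0.5]},
    {"dp":[-2.5,0,-0.5]},
    {"dp":[-2.5,2,-0.5]},
    {"dp":[-2.5,2,-0.4]},
    {"dp":[-2.5,2,-0.3]},
    {"dp":[-1.4,2,0]},
    {"dp":[0,2,0]},
    {"dp":[0,0,0]},
    {"dp":[0,0,0]},
    {"dp":[0,0,0]}
  ],
  "claw": 0,
  "newtons": 30
}}

```text
invalid input
```

```bash
python3 - <<'E'
from m import *
o=robot.get_obs(); im=robot.grab_frame("wrist"); cv2.imwrite("pics/w1.png",im)
print(o["grip_width"])
for c,a,s in blobs(im,(45,120,60),(75,255,255),100):
    print(c,a,s,onz("wrist",*c,.043,o).round(4))
go([.507,-.315,.05])
E
```

```text
0.08580283904878173
clock 0.2 tcp [ 0.2094 -0.5082  0.2306] F [-0.54  0.23  0.25] dp cm [-34.87  18.07  -6.51]
```

View pics/w1.png

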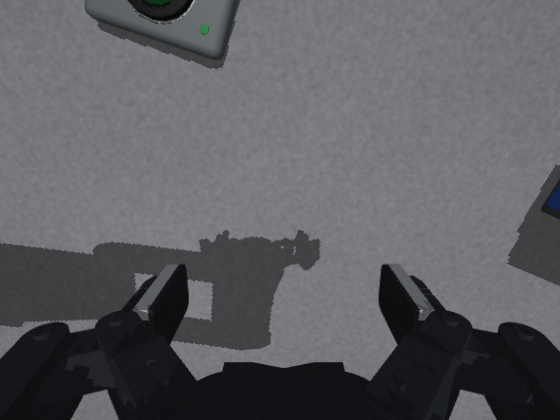

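The move was refused and the picture still shows the start pose, with the large grey release at top left. I'll send it again with a twist in every row.

>>> {"op": "carry_out", "data": {
  "plan": [
    {"dp":[-1.5,0,-0.3],"twist":0},
    {"dp":[-2.5,0,-0.5],"twist":0},
    {"dp":[-2.5,0,-0.5],"twist":0},
    {"dp":[-2.5,0,-0.5],"twist":0},
    {"dp":[-2.5,0,-0.5],"twist":0},
    {"dp":[-2.5,0,-0.5],"twist":0},
    {"dp":[-2.5,0,-0.5],"twist":0},
    {"dp":[-2.5,0,-0.5],"twist":0},
    {"dp":[-2.5,0,-0.5],"twist":0},
    {"dp":[-2.5,0,-0.5],"twist":0},
    {"dp":[-2.5,0,-0.5],"twist":0},
    {"dp":[-2.5,2,-0.5],"twist":0},
    {"dp":[-2.5,2,-0.4],"twist":0},
    {"dp":[-2.5,2,-0.3],"twist":0},
    {"dp":[-1.4,2,0],"twist":0},
    {"dp":[0,2,0],"twist":0},
    {"dp":[0,0,0],"twist":0},
    {"dp":[0,0,0],"twist":0},
    {"dp":[0,0,0],"twist":0}
  ],
  "claw": 0,
  "newtons": 30
}}

```text
clock: 2.1
eef_pos: [0.5127, -0.314, 0.1331]
eef_rot: [0.137, -0.693, 0.694, -0.138]
force: [-0.1, -0.2, 0.5]
grip_width: -0.0
```

```bash
python3 - <<'E'
from m import *
o=robot.get_obs(); im=robot.grab_frame("wrist"); cv2.imwrite("pics/w2.png",im)
for c,a,s in blobs(im,(45,120,60),(75,255,255),100):
    print(c,a,s,onz("wrist",*c,.043,o).round(4))
go([.507,-.315,.05])
E
```

```text
[ 85.3 107.4] 2091 [54 50] [ 0.5311 -0.1617  0.043 ]
[285.8 218.8] 1534 [44 45] [ 0.5091 -0.3196  0.043 ]
clock 2.15 tcp [ 0.5127 -0.3141  0.1333] F [0.11 0.44 0.56] dp cm [ 0.57  8.33 -0.16]
```

View pics/w2.png

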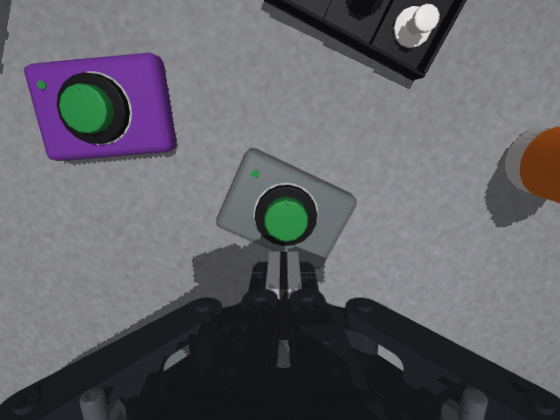

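The wrist view shows the small grey release under the fingertips, with the cap at (286,219). The views agree on (0.508,-0.318). I'll come down to just above the cap.

```bash
python3 -c "
from h import *
go([.5085,-.3185,.048])"
```

```text
clock 2.15 tcp [ 0.5127 -0.3141  0.1333] F [0.11 0.44 0.56] dp cm [0.57 8.53 0.22]
```

>>> {"op": "carry_out", "data": {
  "plan": [
    {"dp":[0.6,1.5,0.2],"twist":0},
    {"dp":[0,2,0],"twist":0},
    {"dp":[0,2,0],"twist":0},
    {"dp":[0,1.5,0],"twist":0},
    {"dp":[0,1,0],"twist":0},
    {"dp":[0,0.5,0],"twist":0},
    {"dp":[0,0.2,0],"twist":0},
    {"dp":[0,0.2,0],"twist":0},
    {"dp":[0,0,0],"twist":0},
    {"dp":[0,0,0],"twist":0}
  ]
}}

```text
clock: 3.15
eef_pos: [0.5077, -0.318, 0.0431]
eef_rot: [0.137, -0.693, 0.694, -0.138]
force: [-0.1, -0.7, 0.5]
grip_width: -0.0003
```

>>> {"op": "carry_out", "data": {
  "plan": [
    {"dp":[0,0.1,0],"twist":0},
    {"dp":[0,0.1,0],"twist":0},
    {"dp":[0,0.1,0],"twist":0},
    {"dp":[0,0.1,0],"twist":0},
    {"dp":[0,0.1,0],"twist":0},
    {"dp":[0,0,0],"twist":0},
    {"dp":[0,0,0],"twist":0}
  ]
}}

```text
clock: 3.85
eef_pos: [0.5077, -0.3181, 0.0378]
eef_rot: [0.137, -0.693, 0.694, -0.138]
force: [1.2, -0.2, 4.5]
grip_width: 0.0001
```

>>> {"op": "carry_out", "data": {
  "plan": [
    {"dp":[0,0.1,0],"twist":0},
    {"dp":[0,0.1,0],"twist":0},
    {"dp":[0,0,0],"twist":0},
    {"dp":[0,0,0],"twist":0},
    {"dp":[0,0,0],"twist":0}
  ]
}}

```text
clock: 4.35
eef_pos: [0.5078, -0.3181, 0.0365]
eef_rot: [0.137, -0.693, 0.694, -0.138]
force: [-0.5, 0.8, 7.6]
grip_width: -0.0001
```

At 7.6 N with travel stopped, the button was held fully down. Now I'll lift off and move to above the red tab, staying high.

>>> {"op": "carry_out", "data": {
  "plan": [
    {"dp":[0,-0.3,0],"twist":0},
    {"dp":[0,-0.5,0],"twist":0},
    {"dp":[0,-1,0],"twist":0},
    {"dp":[0,-2,0],"twist":0},
    {"dp":[0,-3,0],"twist":0},
    {"dp":[0,-3,0],"twist":0},
    {"dp":[0,-3,0],"twist":0},
    {"dp":[0,-3,0],"twist":0},
    {"dp":[0,-2.5,0],"twist":0},
    {"dp":[0,-1.5,0],"twist":0},
    {"dp":[0,0,0],"twist":0}
  ]
}}

```text
clock: 5.45
eef_pos: [0.5078, -0.3181, 0.2357]
eef_rot: [0.136, -0.693, 0.695, -0.138]
force: [0.6, 0.0, 0.7]
grip_width: 0.0003
```

```bash
python3 - <<'E'
from m import *
go([.555,.033,.23])
im=robot.grab_frame("top")
for c,a,s in blobs(im,(45,120,60),(75,255,255),30): print(c,a,s,onz("top",*c,.043).round(4))
E
```

```text
clock 5.45 tcp [ 0.5078 -0.3181  0.2357] F [0.64 0.02 0.66] dp cm [-17.74   0.51 -30.67]
[110.1 137.5] 39 [13  4] [0.7912 0.5322 0.043 ]
[342.4 224.9] 112 [12 12] [ 0.5288 -0.1575  0.043 ]
```

>>> {"op": "carry_out", "data": {
  "plan": [
    {"dp":[-0.7,0,-1.2],"twist":0},
    {"dp":[-1.2,0,-2],"twist":0},
    {"dp":[-1.2,0,-2.1],"twist":0},
    {"dp":[-1.2,0,-2.1],"twist":0},
    {"dp":[-1.2,0,-2.1],"twist":0},
    {"dp":[-1.2,0,-2.1],"twist":0},
    {"dp":[-1.2,0,-2.1],"twist":0},
    {"dp":[-1.2,0,-2.1],"twist":0},
    {"dp":[-1.2,0,-2.1],"twist":0},
    {"dp":[-1.2,0,-2.1],"twist":0},
    {"dp":[-1.2,0,-2.1],"twist":0},
    {"dp":[-1.2,0,-2.1],"twist":0},
    {"dp":[-1.2,0,-2.1],"twist":0},
    {"dp":[-1.2,0,-2.1],"twist":0},
    {"dp":[-1.2,0,-1.8],"twist":0},
    {"dp":[-0.4,0,-0.6],"twist":0},
    {"dp":[0,0,0],"twist":0},
    {"dp":[0,0,0],"twist":0},
    {"dp":[0,0,0],"twist":0}
  ]
}}

```text
clock: 7.4
eef_pos: [0.5552, 0.0344, 0.2329]
eef_rot: [0.137, -0.694, 0.694, -0.137]
force: [0.0, 0.1, -0.8]
grip_width: 0.0001
```

```bash
python3 - <<'E'
from m import *
o=robot.get_obs(); im=robot.grab_frame("wrist"); cv2.imwrite("pics/w3.png",im)
for c,a,s in blobs(im,(0,150,60),(6,255,255),100): print("red",c,a,s,onz("wrist",*c,.148,o).round(4))
for c,a,s in blobs(cv2.imread("pics/top0.png"),(0,150,90),(6,255,255),60): print("top",c,onz("top",*c,.14).round(4))
go([.555,.033,.17])
im=robot.grab_frame("top")
for c,a,s in blobs(im,(45,120,60),(75,255,255),30): print(c,a,s,onz("top",*c,.043).round(4))
E
```

```text
red [286.6 200.3] 937 [34 37] [0.5661 0.0344 0.148 ]
top [339.2 112.4] [ 0.8344 -0.1431  0.14  ]
top [376.7 175.9] [ 0.6489 -0.2426  0.14  ]
top [276.5 208.6] [0.5559 0.0324 0.14  ]
clock 7.45 tcp [0.5553 0.0343 0.2331] F [ 0.28  0.45 -0.11] dp cm [0.07 6.31 0.11]
[110.  137.6] 37 [12  4] [0.7909 0.5325 0.043 ]
[342.4 225. ] 111 [12 11] [ 0.5285 -0.1575  0.043 ]
[398.5 232.7] 115 [12 12] [ 0.5067 -0.3181  0.043 ]
[407.4 291.3] 222 [18 17] [ 0.3407 -0.3352  0.043 ]
```

View pics/w3.png

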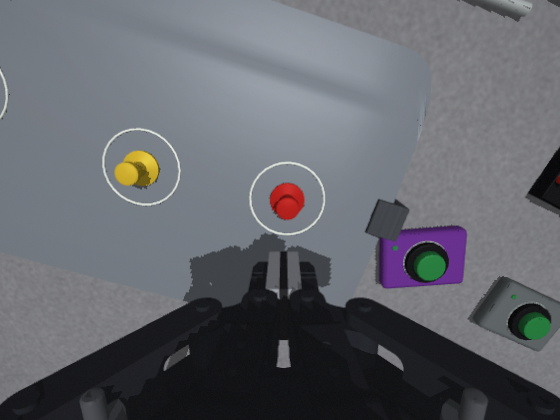

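The wrist view shows the glued red tab in its ring, with the head at (287,208) and the ring centre at (287,198). Yellow is at left. The release is unmoved at (398.5,232.7). I'll refine the axis from the head and the ring.

```bash
python3 -c "
from h import *
o=robot.get_obs()
print(onz('wrist',287,207,.148,o),onz('wrist',287,198,.119,o),onz('top',276.5,208.6,.146))
go([.557,.0335,.17])"
```

```text
[0.56171717 0.03213062 0.148     ] [0.56110257 0.03151488 0.119     ] [0.55461028 0.03235317 0.146     ]
clock 7.5 tcp [0.5554 0.0343 0.2333] F [ 0.53 -0.26 -0.31] dp cm [-0.12  6.33  0.14]
```

Head, ring and top view agree to 7 mm, so I'll aim for (0.559,0.032) with the fingertips about 20 mm above the tab, then hold.

>>> {"op": "carry_out", "data": {
  "plan": [
    {"dp":[-0.3,0,0.3],"twist":0},
    {"dp":[0,1,0],"twist":0},
    {"dp":[0,1.5,0],"twist":0},
    {"dp":[0,1.5,0],"twist":0},
    {"dp":[0,1,0],"twist":0},
    {"dp":[0,0.7,0],"twist":0},
    {"dp":[0,0.5,0],"twist":0},
    {"dp":[0,0.2,0],"twist":0},
    {"dp":[0,0,0],"twist":0},
    {"dp":[0,0,0],"twist":0}
  ]
}}

```text
clock: 8.5
eef_pos: [0.5597, 0.0336, 0.17]
eef_rot: [0.137, -0.694, 0.694, -0.138]
force: [-0.3, 0.1, 0.6]
grip_width: -0.0
```

```bash
python3 - <<'E'
from m import *
go([.559,.032,.168])
im=robot.grab_frame("wrist"); cv2.imwrite("pics/w4.png",im)
E
```

```text
clock 8.5 tcp [0.5597 0.0336 0.17  ] F [-0.3   0.09  0.55] dp cm [0.13 0.2  0.12]
```

View pics/w4.png

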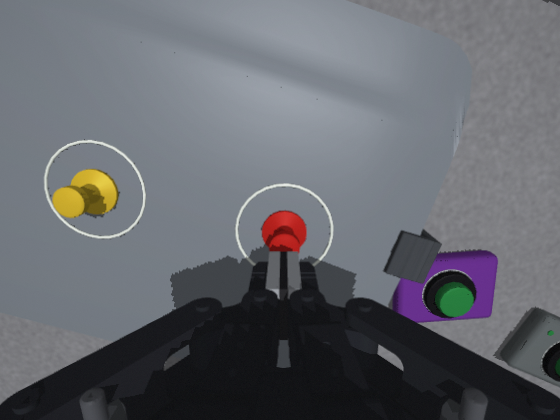

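The fingertips at (283,250) are just in front of the red head at about (284,240), centred and clear of it. I'll hold for 4 s.

>>> {"op": "carry_out", "data": {
  "plan": [
    {"dp":[0,0,0],"twist":0},
    {"dp":[0,0,0],"twist":0},
    {"dp":[0,0,0],"twist":0},
    {"dp":[0,0,0],"twist":0},
    {"dp":[0,0,0],"twist":0},
    {"dp":[0,0,0],"twist":0},
    {"dp":[0,0,0],"twist":0},
    {"dp":[0,0,0],"twist":0},
    {"dp":[0,0,0],"twist":0},
    {"dp":[0,0,0],"twist":0},
    {"dp":[0,0,0],"twist":0},
    {"dp":[0,0,0],"twist":0},
    {"dp":[0,0,0],"twist":0},
    {"dp":[0,0,0],"twist":0},
    {"dp":[0,0,0],"twist":0},
    {"dp":[0,0,0],"twist":0},
    {"dp":[0,0,0],"twist":0},
    {"dp":[0,0,0],"twist":0},
    {"dp":[0,0,0],"twist":0},
    {"dp":[0,0,0],"twist":0}
  ]
}}

```text
clock: 10.55
eef_pos: [0.5594, 0.0336, 0.1693]
eef_rot: [0.137, -0.694, 0.694, -0.137]
force: [-0.6, 0.6, -0.0]
grip_width: -0.0001
```

>>> {"op": "carry_out", "data": {
  "plan": [
    {"dp":[0,0,0],"twist":0},
    {"dp":[0,0,0],"twist":0},
    {"dp":[0,0,0],"twist":0},
    {"dp":[0,0,0],"twist":0},
    {"dp":[0,0,0],"twist":0},
    {"dp":[0,0,0],"twist":0},
    {"dp":[0,0,0],"twist":0},
    {"dp":[0,0,0],"twist":0},
    {"dp":[0,0,0],"twist":0},
    {"dp":[0,0,0],"twist":0},
    {"dp":[0,0,0],"twist":0},
    {"dp":[0,0,0],"twist":0},
    {"dp":[0,0,0],"twist":0},
    {"dp":[0,0,0],"twist":0},
    {"dp":[0,0,0],"twist":0},
    {"dp":[0,0,0],"twist":0},
    {"dp":[0,0,0],"twist":0},
    {"dp":[0,0,0],"twist":0},
    {"dp":[0,0,0],"twist":0},
    {"dp":[0,0,0],"twist":0}
  ]
}}

```text
clock: 12.55
eef_pos: [0.5594, 0.0336, 0.1693]
eef_rot: [0.137, -0.694, 0.694, -0.137]
force: [-0.5, 0.3, 0.1]
grip_width: -0.0003
```

```bash
python3 - <<'E'
from m import *
go([.559,.032,.168])
for c,a,s in blobs(robot.grab_frame("top"),(45,120,60),(75,255,255),100): print(c,a)
print(robot.sign_off())
E
```

```text
clock 12.55 tcp [0.5594 0.0336 0.1693] F [-0.46  0.27  0.15] dp cm [0.09 0.13 0.13]
[342.4 225. ] 112
[398.5 232.7] 115
[407.4 291.2] 224
the job is handed in; nothing more can be done
None
```

I pressed the green button on the small grey release fully down with the closed fingertips and let it come back up. The force reached 7.6 N, above the 5 N needed for full travel. I then pointed at the glued red tab, held still for 4 s, and handed the job in at about 12.6 s while still pointing.

- **Position:** the fingertips ended within about 3 mm sideways of the tab's measured axis and about 21 mm above its top. The force stayed at noise level during the hold, so there was no sign of contact.
- **Release and other items:** in the last top view the release's button was at the same pixel (398.5,232.7) as at the start. The other two releases had not moved either. I did not re-measure the tray spares, spray, hammer or tapper, but the arm never went near them.
- **Disagreement:** the wrist and top cameras differed by about 7 mm in x on the red tab, so I aimed between them. That is well inside the 25 mm limit.
- **Refused move:** my first move call was rejected because its rows had no twist value; nothing moved.

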